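# Dress the counter display of a stationery shop

### The arm

A 6-joint arm with a two-finger parallel gripper is mounted at the origin on the work surface. World frame = base frame: x ahead of the robot, y to its left, z up, the work surface at z = 0. Lengths are in mm, angles in degrees, forces in N, time in s.
With the tool pointing down it reaches from about 300 to 850 mm from the base axis. Payload 4.2 kg.
Tool frame: the origin (TCP) lies midway between the tips of the shut fingers; the grasp point (between the pads) lies 19 mm behind it; z points along the fingers, y is the line along which they close (so a half turn about z gives the same grasp; the last joint's range is limited). The gripper opens to 91 mm and grips with 3 to 60 N. Pads are 32 mm wide; open, the fingers measure 118 mm over their backs; the gripper's body (76 mm by 178 mm) begins 60 mm behind the grasp point.
Start: joints at [-69.156, 18.312, 89.639, -0, 72.044, -1.146], TCP at [215.311, -533.183, 213.976] pointing down, gripper open.
Joint ranges: [-177.97, 177.97], [-48.28, 115.42], [12.27, 149.76], [-77.06, 257.06], [2.81, 150.46], [-146.56, 146.56]. Speed limits (degrees/s): [147.25, 147.25, 180, 180, 180, 180].

### API

Orientations are given as [roll, pitch, yaw] about the fixed x, y, z axes, in that order (R = Rz(yaw) Ry(pitch) Rx(roll)).
In Python, from workcell import env gives the robot as it stands.
- The arm moves only by the shell command python3 -m jog 'ROWS' [FORCE]. ROWS is a JSON object of lists of equal length, an entry for each row: "jaw": the finger opening in mm, from 0 to 91.2; "slide": the shift along the tool's x, y, z in units of 30 mm (1.0 is 30 mm), a list of three; "spin": the turn about the tool's z in units of 8 degrees (1.0 is 8 degrees). In form: {"jaw": [jaw, ...], "slide": [[dx, dy, dz], ...], "spin": [spin, ...]}. A call has 1 to 10 rows; each row shifts and turns the commanded pose from where the row before left it, along the tool's axes as they then stand; what a row does not reach is not made up. A row lasts 1/10 s, in which the tool goes at most 50 mm and 8.59 degrees, less where a joint would pass 70% of its speed; a pose out of reach is approached as far as the arm can. A call is refused whole if a number of a shift passes 1 or a number of a turn 1, either way. A call with a gripper value outside its range is refused whole. The fingers move at their own pace and stop on an object; FORCE is the grip in N (left out, the last holds). Time passes only in rows, so rows that do not move let the fingers close. It gives the time, the measured TCP pose, the force, the opening and the grip force at its end, in the units of the state.
- env.state(): the state, without advancing time (a new reading comes with each control period).
- env.grab_frame(name): name is "scene" or "top" or "wrist"; returns the picture (400x640x3 uint8, red, green, blue); there is no depth.
- env.camera_model(name): a dict with "fx", "fy", "cx", "cy" (pixels), "camera_from_world" (4x4, takes a point from world to camera coordinates). Camera axes: x right, y up, looking along -z (the intrinsics and any distortion apply to the point x, -y, -z); pixel columns grow to the right and rows downward; lengths in mm; the calibration is good to about 2 mm. A picture is of the moment at which its call begins: read the wrist's pose just before it. camera_model takes no time and is no camera call; for the wrist camera it gives the pose at the moment of the call.
- env.job_done(): hands the job in; it is judged then, once.
The state is a dict: "time_s": time; "qpos": joint angles; "qvel": joint speeds; "effort": joint torques, N m; "ee_pos": TCP position; "ee_rot": TCP orientation; "force": force on the tool from outside, world axes, zero at the start; "torque": the same for the moment, N m; "gripper_width": finger opening in mm; "gripper_force": force on a finger pad.
Only numpy, scipy, OpenCV 4.12 (cv2) and the standard library are available. Lean on these libraries where they do the work, as an engineer would, in place of code of your own. Each camera call takes 0.05 s, during which the arm holds its last target. There are 200 camera calls.

### The job

Set up the writing display on the counter: pile the three hardback notebooks on the middle of the display board, the largest at the bottom and the smallest on top, each centred and square on the one below with its spine to the front (the ticket-strip side), and stand the brass paperweight on the middle of the pile. Set the glass ink bottle gently down, upright, in the middle of the inkstand's round well, and leave the eraser, the sharpener and the stapler where they are.

Things in the scene. Friction and masses are not known exactly. Their poses are not given: they have to be found in the camera images.
- notebook_large: Hardback notebook lying flat, grey cloth covers, white pages, black spine seen from above as a black strip 11 mm wide along one long edge. The largest of three, mm: 68 wide (x, spine to page edge), 108 long (y), 22 thick (z), about 130 g. Origin: centre of the underside; +x points to the spine, z up. Starts with the spine away from the robot, turned at most 0.8 rad.
- notebook_medium: Hardback notebook lying flat, grey cloth covers, white pages, black spine seen from above as a black strip 11 mm wide along one long edge. The middle one of three, mm: 60 wide (x, spine to page edge), 92 long (y), 19 thick (z), about 85 g. Origin: centre of the underside; +x points to the spine, z up. Starts with the spine away from the robot, turned at most 0.8 rad.
- notebook_small: Hardback notebook lying flat, grey cloth covers, white pages, black spine seen from above as a black strip 11 mm wide along one long edge. The smallest of three, mm: 52 wide (x, spine to page edge), 76 long (y), 16 thick (z), about 50 g. Origin: centre of the underside; +x points to the spine, z up. Starts with the spine away from the robot, turned at most 0.8 rad.
- paperweight: Brass paperweight, upright, about 250 g: a disc 44 mm across and 14 mm high, a thin neck, and on it a round knob 22 mm across from 20 to 38 mm above the underside, to be held by. Origin: centre of the underside, z up.
- ink_bottle: Closed glass ink bottle, upright, about 130 g: round body 44 mm across and 42 mm high, round black cap 32 mm across from 42 to 62 mm above the underside. Origin: centre of the underside, z up.
- display_board: Display board, fixed: dark wood, 100 mm deep (x), 150 wide (y), 15 high, aluminium ticket strip on its front edge (6 mm more). Origin: on the counter under the MIDDLE OF THE FRONT EDGE; +x points out of the front (away from the robot, towards the customer), so the board lies behind it and the middle of its top is at x = -50, y = 0, z = 15 mm. Turned at most 0.35 rad.
- inkstand: Inkstand, fixed: dark wooden block 100 (x) by 130 (y) by 22 mm high, with a round well 60 mm across and 10 deep (floor 12 mm above the counter) for the ink bottle, and a narrow groove with a dip pen in it. Origin: on the counter under the CENTRE OF THE WELL; the block reaches from x = -38 to +62 mm, the groove lies along y at x = +47. z up.
- eraser: Bystander: white eraser in a blue sleeve, 42 x 18 x 12 mm, loose on the counter. Origin: centre of the underside. Not to be moved.
- sharpener: Bystander: metal pencil sharpener 26 x 16 x 11 mm, loose. Origin: centre of the underside. Not to be moved.
- stapler: Bystander: black stapler 140 (x) x 36 x 57 mm, loose. Origin: centre of the underside. Not to be moved.
Mind the look-alikes: they are no part of the job. Leave any orange or purple look-alike of the notebook_medium alone.

How it is judged (in metres and radians):
At the end, for the whole second after the job is handed in: Large notebook flat on the board within 15 mm (sideways 20) of its middle; medium on large, small on medium, paperweight on small, each within 13 mm of centre; spines to the front within 0.21 rad; bottle upright on the well's floor within 10.5 mm of its centre; all released, at rest (x of notebook_large in the frame of display_board between -0.065 and -0.035 m and y of notebook_large in the frame of display_board between -0.02 and 0.02 m and z of notebook_large in the frame of display_board between 0.011 and 0.019 m and angle between each of notebook_large, notebook_medium, notebook_small, paperweight, ink_bottle's own z axis and vertical below 0.08 rad and angle between the x axis of each of notebook_large, notebook_medium, notebook_small and the x axis of display_board, either way round below 0.21 rad and x of display_board in the frame of notebook_large above 0 m and horizontal distance between notebook_medium and notebook_large below 0.013 m and z of notebook_medium in the frame of notebook_large between 0.018 and 0.026 m and x of display_board in the frame of notebook_medium above 0 m and horizontal distance between notebook_small and notebook_medium below 0.013 m and z of notebook_small in the frame of notebook_medium between 0.015 and 0.023 m and x of display_board in the frame of notebook_small above 0 m and horizontal distance between paperweight and notebook_small below 0.013 m and z of paperweight in the frame of notebook_small between 0.012 and 0.02 m and horizontal distance between ink_bottle and inkstand below 0.0105 m and z of ink_bottle in the frame of inkstand between 0.008 and 0.016 m and linear speed of each of notebook_large, notebook_medium, notebook_small, ink_bottle, paperweight below 0.02 m/s); the robot touches nothing.
It fails at once if the eraser is pushed more than 20 mm from its place (distance of eraser from where it was at the start of the episode above 0.02 m).
It fails at once if the sharpener is pushed more than 20 mm from its place (distance of sharpener from where it was at the start of the episode above 0.02 m).
It fails at once if the stapler is pushed more than 20 mm from its place (distance of stapler from where it was at the start of the episode above 0.02 m).
It fails at once if the glass ink bottle is dropped into the inkstand (it comes down at over 0.5 m/s, a fall of about 13 mm, instead of being set down) (horizontal distance between ink_bottle and inkstand below 0.03 m and z of ink_bottle in the frame of inkstand below 0.034 m and linear speed of ink_bottle above 0.5 m/s).
It also fails if it takes over 115 s, if anything falls off the work surface, if the arm or the gripper's body presses on something with over 40 N, if the wrist force passes 120 N, or if a joint passes its speed limit or range.

## Working session

There is one attempt and no reset: what is moved stays moved. The work goes in short steps, Python scripts to look and compute and a shell command to move; the robot and the scene stay as the last step left them, time stands still between calls to the robot, and variables do not carry over. Pictures are saved under pics/ and viewed, at most 14 in all, crops included, and the job is handed in when it is done.

```bash
mkdir -p pics; ls
python3 - <<'E'
from workcell import env
import cv2,json
for n in ("top","scene"):
    im=env.grab_frame(n); cv2.imwrite(f"pics/{n}0.png",im[:,:,::-1])
    m=env.camera_model(n); print({k:(v.tolist() if hasattr(v,'tolist') else v) for k,v in m.items()})
s=env.state();print(s)
E
```

```text
pics
{'fx': 405.29558058356554, 'fy': 405.29558058356554, 'cx': 317.1567881477829, 'cy': 195.72035252222307, 'camera_from_world': [[-0.019216228069021866, -0.9990487572927406, -0.03914482252648265, 42.27375631959352], [0.993680808991088, -0.023414134970861707, 0.1097735310827865, -505.96996837135873], [-0.11058565196993936, -0.03678802570669914, 0.9931855087258306, -957.696874685322], [0.0, 0.0, 0.0, 1.0]]}
{'fx': 416.2232153618349, 'fy': 416.2232153618349, 'cx': 316.00237116719177, 'cy': 196.51438458410348, 'camera_from_world': [[-0.3879852088425545, 0.921523933243557, -0.016159151547126934, 185.26765003393257], [-0.5979694666930897, -0.23834142156994625, 0.7652619706132002, 282.84178648805846], [0.7013558259700856, 0.3065730047204757, 0.6435161211302151, -1395.4142579597174], [0.0, 0.0, 0.0, 1.0]]}
{'time_s': 0.1, 'qpos': array([-6.91554660e+01,  1.83473800e+01,  8.96985538e+01, -5.44129163e-04,
        7.20434038e+01, -1.14611888e+00]), 'qvel': array([-0.04542811, -0.08368103, -0.12813408, -0.14753515, -0.12955962,
        0.09298112]), 'effort': array([-4.95288896e-04, -4.13332450e+01, -2.32509577e+01,  7.27612618e-02,
        4.22128011e-02, -5.13198972e-05]), 'ee_pos': array([ 215.15039011, -532.75399045,  213.21618768]), 'ee_rot': array([-1.7991067e+02, -1.2696906e-03,  2.1990820e+01]), 'force': array([ 0.64882064, -0.66728128, -1.40725878]), 'torque': array([-0.00398549, -0.01329415,  0.03575314]), 'gripper_force': 0.0, 'gripper_width': 91.15683886248537}
```

View pics/top0.png

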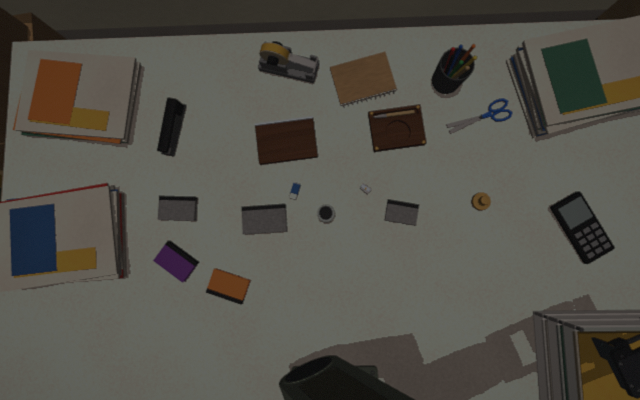

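View pics/scene0.png

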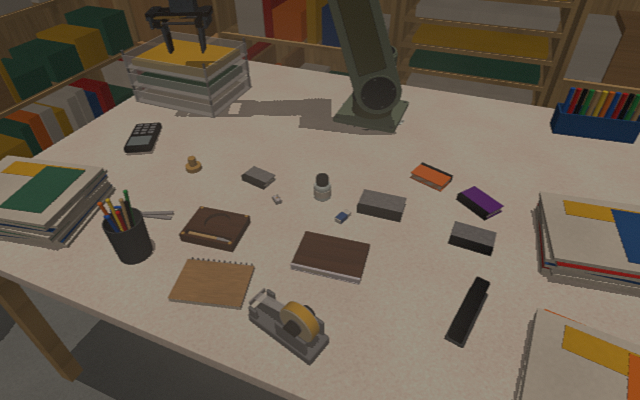

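Run:
```python
import cv2,numpy as np
im=cv2.imread("pics/top0.png")
for n,x in (("L",150),("R",320)):
    c=cv2.resize(im[100:250,x:x+200],None,fx=4,fy=4,interpolation=cv2.INTER_CUBIC)
    c=np.clip(c.astype(float)*1.5,0,255).astype(np.uint8)
    cv2.imwrite(f"pics/top0{n}.png",c)
```

```text
(no output)
```

View pics/top0L.png

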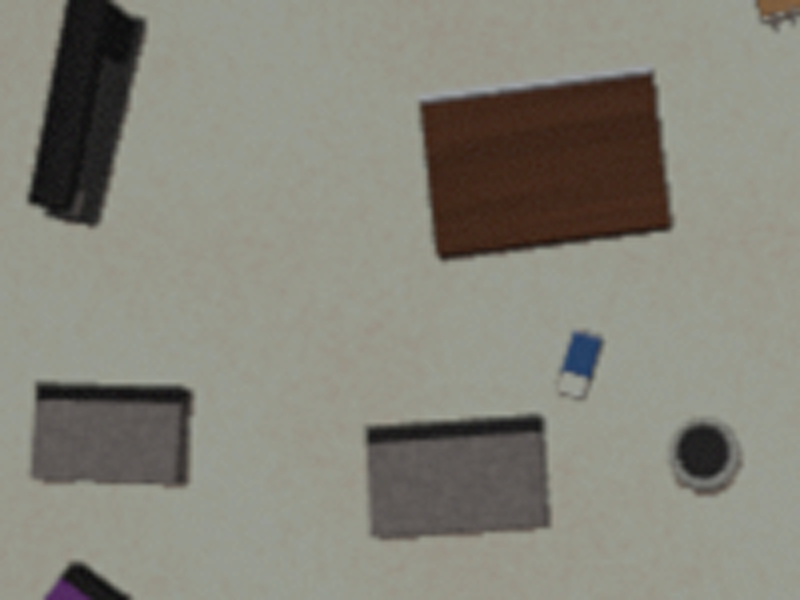

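View pics/top0R.png

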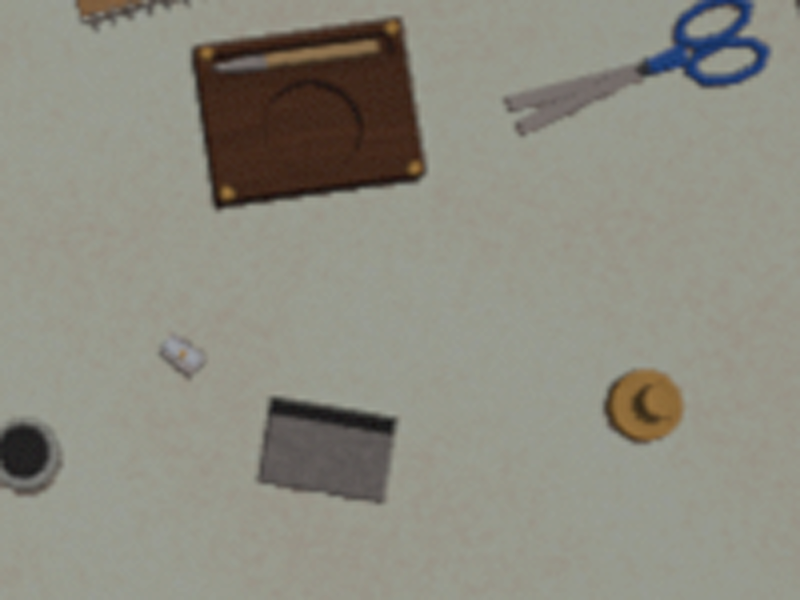

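Identified in the top view: large grey (264,219), medium grey (178,208), small grey (402,212), bottle (326,213), paperweight (481,201), board (286,141) and inkstand (397,128). The look-alikes of the medium are purple (176,261) and orange (228,286). By description, and checked in the crop, the medium is the grey one at (178,208).

```bash
cat > h.py <<'E'
from workcell import env
import numpy as np, json, cv2
from scipy.spatial.transform import Rotation as R
def ray(m,px,z):
    T=np.array(m["camera_from_world"]); Rc=T[:3,:3]; o=-Rc.T@T[:3,3]
    d=Rc.T@np.array([(px[0]-m["cx"])/m["fx"],-(px[1]-m["cy"])/m["fy"],-1])
    return o+d*(z-o[2])/d[2]
def proj(m,P):
    T=np.array(m["camera_from_world"]); c=T[:3,:3]@np.asarray(P,float)+T[:3,3]
    return m["cx"]+m["fx"]*c[0]/-c[2], m["cy"]+m["fy"]*-c[1]/-c[2]
def rect(m,c,z):
    # corners spine-left, spine-right, page-right, page-left -> centre, heading, size
    P=np.array([ray(m,p,z)[:2] for p in c]); ce=P.mean(0)
    ax=(P[0]+P[1]-P[2]-P[3])/2; ay=(P[0]+P[3]-P[1]-P[2])/2
    a=np.degrees(np.arctan2(ay[1],ay[0]))-90
    return np.r_[ce,a,np.hypot(*ax),np.hypot(*ay)].round(1)
def go(x,y,z,yaw):
    s=env.state(); p=s["ee_pos"]; cy=s["ee_rot"][2]
    d=(cy-yaw+180)%360-180
    M=R.from_euler("xyz",[180,0,yaw],degrees=True)
    t=M.inv().apply(np.array([x,y,z])-p)
    print("t",round(s["time_s"],1),"at",p.round(1),cy.round(1),"spin units",round(d/8,2),"slide units after spin",(t/30).round(2))
E
python3 - <<'E'
from h import *
m=env.camera_model("top"); np.set_printoptions(suppress=True)
f=lambda x0,L:[(x0+(u)/4,100+(v)/4) for u,v in L]
print("cam",(-np.array(m["camera_from_world"])[:3,:3].T@np.array(m["camera_from_world"])[:3,3]).round())
print("large",rect(m,f(150,[(367,428),(543,416),(549,527),(373,538)]),22))
print("medium",rect(m,f(150,[(38,384),(182,388),(180,484),(32,479)]),19))
print("small",rect(m,f(320,[(272,399),(396,418),(384,500),(260,481)]),16))
print("board",rect(m,f(150,[(421,101),(653,72),(671,228),(441,258)]),15))
print("stand",rect(m,f(320,[(193,47),(400,18),(424,177),(217,205)]),22))
for n,p,z in (("bottle cap",(704,449),62),("body",(706,456),40)): print(n,ray(m,f(150,[p])[0],z).round(1))
print("pw disc",ray(m,f(320,[(646,404)])[0],14).round(1),"knob",ray(m,f(320,[(655,404)])[0],36).round(1))
print("well",ray(m,f(320,[(315,128)])[0],22).round(1))
go(400,100,200,90)
E
```

```text
cam [ 398.   -5. 1008.]
large [452.6 161.8   2.5  67.8 108.4]
medium [484.4 380.7  -3.   59.4  92.1]
small [ 462.6 -173.9  -10.1   50.7   75.6]
board [648.2 106.2   5.8 101.3 146.6]
stand [ 672.  -169.6    6.3  101.5  128.7]
bottle cap [463.7  10.3  62. ]
body [461.    9.5  40. ]
pw disc [ 486.1 -367.    14. ] knob [ 484.  -364.2   36. ]
well [ 661.3 -173.3   22. ]
t 0.1 at [ 215.2 -532.8  213.2] 22.0 spin units -8.5 slide units after spin [21.09  6.16  0.44]
```

```bash
python3 -m jog '{"jaw":[91,91,91,91,91,91,91,91,91],"slide":[[0,0,0],[0,0,0],[0,0,0],[0,0,0],[0,0,0],[0,0,0],[0,0,0],[0,0,0],[0,0,0]],"spin":[-1,-1,-1,-1,-1,-1,-1,-1,-0.8]}' 30
python3 -c "
from h import *
go(452.6,161.8,140,92.5)"
```

```text
time_s: 1.0
ee_pos: [215.2, -532.9, 213.5]
ee_rot: [-180.0, -0.1, 92.7]
force: [0.4, 0.3, -0.2]
gripper_width: 91.0
gripper_force: 0.0
t 1.0 at [ 215.2 -532.9  213.5] 92.7 spin units 0.02 slide units after spin [22.79  8.92  2.45]
```

```bash
python3 -m jog '{"jaw":[91,91,91,91,91,91,91,91,91,91],"slide":[[0.9,0.6,0],[0.9,0.6,0],[1,0.5,0],[1,0.5,0],[1,0.5,0],[1,0.5,0],[1,0.4,0],[1,0.4,0],[1,0.4,0],[1,0.4,0]],"spin":[0,0,0,0,0,0,0,0,0,0]}' |head -3
python3 -m jog '{"jaw":[91,91,91,91,91,91,91,91,91,91],"slide":[[1,0.4,0],[1,0.4,0],[1,0.4,0],[1,0.4,0],[1,0.4,0],[1,0.4,0],[1,0.4,0],[1,0.3,0],[1,0.3,0],[1,0.3,0]],"spin":[0,0,0,0,0,0,0,0,0,0]}' |head -3
python3 -m jog '{"jaw":[91,91,91,91],"slide":[[1,0.3,0.6],[1,0.1,0.6],[0.9,0,0.6],[0,0,0.6]],"spin":[0,0,0,0]}' |head -3
python3 -c "
from h import *
go(452.6,161.8,9,92.5)
m=env.camera_model('wrist');cv2.imwrite('pics/w1.png',env.grab_frame('wrist')[:,:,::-1])
for P in ((452.6,161.8,22),(452.6,161.8,9)): print(proj(m,P))"
```

```text
time_s: 2.0
ee_pos: [346.9, -232.0, 213.7]
ee_rot: [-180.0, -0.0, 92.4]
time_s: 3.0
ee_pos: [445.2, 72.2, 213.6]
ee_rot: [-180.0, 0.0, 92.4]
time_s: 3.4
ee_pos: [453.5, 161.0, 140.9]
ee_rot: [-180.0, -0.0, 92.6]
t 3.4 at [453.5 161.  140.9] 92.6 spin units 0.01 slide units after spin [ 0.03 -0.03  4.4 ]
(np.float64(319.37567149966725), np.float64(195.98801140019225))
(np.float64(319.42096805824383), np.float64(192.7954196706908))
```

View pics/w1.png

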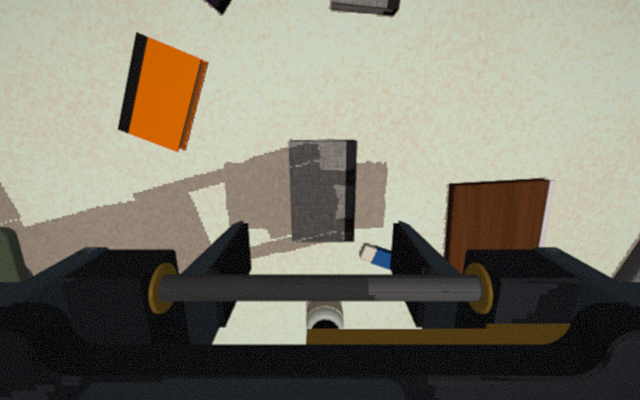

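The wrist view shows the large notebook at x 290–355, y 140–241, with its spine to the right, and the eraser at (376,257).

```bash
python3 -c "
from h import *
m=env.camera_model('wrist')
print(rect(m,[(356,140),(354.5,241),(292,241),(290,140)],22))
for p in ((362,246),(359,257),(392,270),(395,255)): print('er',ray(m,p,12).round())
t=env.camera_model('top')
print('er top',ray(t,(295,191),12).round())
"
```

```text
[453.4 163.6   2.9  65.7 106.7]
er [500. 102.  12.]
er [498.  88.  12.]
er [537.  73.  12.]
er [538.  92.  12.]
er top [522.  87.  12.]
```

```bash
python3 -m jog '{"jaw":[91,91,91,91,91,91,91,91],"slide":[[0.06,-0.02,1],[0,0,1],[0,0,0.8],[0,0,0.6],[0,0,0.5],[0,0,0.3],[0,0,0.2],[0,0,0]],"spin":[0,0,0,0,0,0,0,0]}' 30 
python3 -m jog '{"jaw":[60,60,60,60,60,60,60,60],"slide":[[0,0,0],[0,0,0],[0,0,0],[0,0,0],[0,0,0],[0,0,0],[0,0,0],[0,0,0]],"spin":[0,0,0,0,0,0,0,0]}' 30
```

```text
time_s: 4.25
ee_pos: [452.8, 159.9, 9.7]
ee_rot: [-180.0, 0.0, 92.4]
force: [-0.1, -0.3, -0.4]
gripper_width: 91.1
gripper_force: 0.0
time_s: 5.05
ee_pos: [453.8, 160.3, 10.5]
ee_rot: [179.9, -0.0, 92.4]
force: [1.3, -0.8, 4.1]
gripper_width: 67.7
gripper_force: 30.0
```

```bash
python3 -m jog '{"jaw":[60,60,60,60,60,60],"slide":[[0,0,-0.2],[0,0,-0.5],[0,0,-1],[0,0,-1],[0,0,-0.5],[0,0,0]],"spin":[0,0,0,0,-0.2,-0.2]}' |grep -v rot
python3 -c "
from h import *
go(648.2,104,75,95.8)"
```

```text
time_s: 5.65
ee_pos: [454.0, 160.5, 107.8]
force: [0.1, 0.5, -1.9]
gripper_width: 67.9
gripper_force: 30.0
t 5.7 at [454.  160.5 107.8] 95.7 spin units -0.02 slide units after spin [-2.53  6.25  1.09]
```

```bash
python3 -m jog '{"jaw":[60,60,60,60,60,60,60,60,60],"slide":[[-0.2,0.5,0],[-0.4,0.8,0],[-0.4,0.9,0],[-0.4,1,0],[-0.4,1,0],[-0.4,0.9,0.3],[-0.2,0.7,0.4],[-0.1,0.45,0.4],[0,0,0]],"spin":[0,0,0,0,0,0,0,0,0]}' |grep -v rot
python3 -c "
from h import *
go(648.2,104,26,95.8)
m=env.camera_model('wrist');cv2.imwrite('pics/w2.png',env.grab_frame('wrist')[:,:,::-1])
for P in ((648.2,106.2,15),): print(proj(m,P))"
```

```text
time_s: 6.55
ee_pos: [647.1, 102.4, 68.5]
force: [-0.5, -0.7, -1.6]
gripper_width: 67.8
gripper_force: 30.0
t 6.5 at [647.1 102.4  68.5] 95.5 spin units -0.04 slide units after spin [0.05 0.04 1.42]
(np.float64(322.27723082056275), np.float64(213.77877504335365))
```

View pics/w2.png

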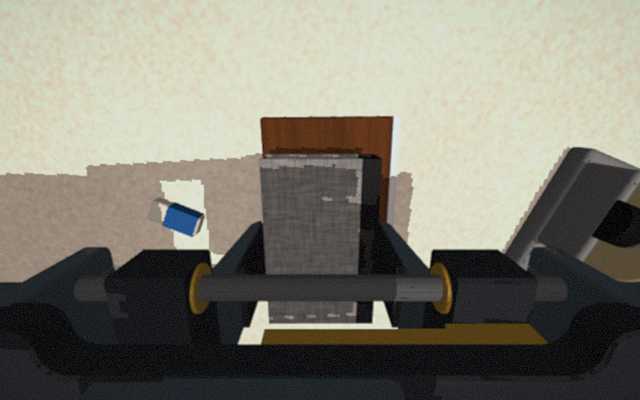

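The board's left end is at row 117, columns 261–392. The far end of the held book is at row ~157.

```bash
python3 -c "
from h import *
m=env.camera_model('wrist')
A=ray(m,(262,117),15)[:2];B=ray(m,(393,117),15)[:2];print('board left end back/front',A,B,np.hypot(*(A-B)),np.degrees(np.arctan2(*(B-A)[::-1])))
a=np.radians(5.8);ax=np.array([np.cos(a),np.sin(a)]);ay=np.array([-ax[1],ax[0]])
print('centre',(A+B)/2-75*ay, 'top-cam',(648.2,106.2))
C=ray(m,(262,157),81)[:2];D=ray(m,(379,157),81)[:2];print('book c',(C+D)/2-54*ay,np.hypot(*(C-D)))
"
```

```text
board left end back/front [595.01239576 177.84209785] [692.3541864  187.28432882] 97.7986703983162 5.540402653016107
centre [651.26251337 107.94716017] top-cam (648.2, 106.2)
book c [646.32087943 107.69845691] 64.14431308598121
```

```bash
python3 -m jog '{"jaw":[60,60,60,60,60,60,60,60],"slide":[[0.03,0.07,0.4],[0,0,0.4],[0,0,0.3],[0,0,0.15],[0,0,0.08],[0,0,0.06],[0,0,0.03],[0,0,0]],"spin":[-0.04,0,0,0,0,0,0,0]}'
```

```text
time_s: 7.4
ee_pos: [649.1, 104.8, 30.6]
ee_rot: [180.0, 0.0, 95.9]
force: [0.2, -0.2, -1.5]
gripper_width: 67.7
gripper_force: 30.0
```

```bash
python3 -m jog '{"jaw":[60,60,60,60],"slide":[[0,0,0.08],[0,0,0.05],[0,0,0.03],[0,0,0]],"spin":[0,0,0,0]}'
```

```text
time_s: 7.8
ee_pos: [649.0, 104.8, 25.7]
ee_rot: [180.0, 0.0, 95.9]
force: [-0.1, -0.1, 0.5]
gripper_width: 67.9
gripper_force: 30.0
```

```bash
python3 -m jog '{"jaw":[60,80,80,80,80,80,80,80,80,80],"slide":[[0,0,0.02],[0,0,0],[0,0,0],[0,0,0],[0,0,-0.5],[0,0,-1],[0,0,-1],[0,0,-1],[0,0,-0.6],[0,0,0]],"spin":[0,0,0,0,0,0,0,0,0.6,0.5]}'
python3 -c "
from h import *
go(484.4,380.7,110,87)"
```

```text
time_s: 8.8
ee_pos: [651.1, 105.2, 153.1]
ee_rot: [179.5, -0.1, 86.9]
force: [0.8, 0.6, 0.6]
gripper_width: 79.9
gripper_force: 0.0
t 8.8 at [651.1 105.2 153.1] 86.9 spin units -0.01 slide units after spin [ 8.88 -6.03  1.44]
```

```bash
python3 -c "
from h import *
cv2.imwrite('pics/w3.png',env.grab_frame('wrist')[:,:,::-1]);print(env.state()['ee_pos'])
m=env.camera_model('wrist');json.dump({k:(v.tolist() if hasattr(v,'tolist') else v) for k,v in m.items()},open('w3.json','w'))"
python3 -m jog '{"jaw":[91,91,91,91,91,91,91,91,91,91],"slide":[[0.6,-0.5,0],[0.9,-0.7,0],[1,-0.7,0],[1,-0.7,0],[1,-0.7,0],[1,-0.7,0],[1,-0.6,0.2],[0.9,-0.6,0.4],[0.9,-0.5,0.4],[0.58,-0.33,0.4]],"spin":[0,0,0,0,0,0,0,0,0,0]}' |head -3
python3 -m jog '{"jaw":[91,91],"slide":[[0,0,0],[0,0,0]],"spin":[0,0]}' |head -3
python3 -c "
from h import *
go(484.4,380.7,5,87)
m=env.camera_model('wrist');cv2.imwrite('pics/w4.png',env.grab_frame('wrist')[:,:,::-1])
a=cv2.imread('pics/w3.png');b=cv2.imread('pics/w4.png')
cv2.imwrite('pics/w34.png',np.hstack([a[60:260,160:560],b[60:260,160:560]]).repeat(1,0))
print(proj(m,(484.4,380.7,19)))"
```

```text
[650.20219388 105.04900391 151.3373662 ]
time_s: 9.85
ee_pos: [480.5, 381.9, 106.0]
ee_rot: [180.0, -0.0, 87.3]
time_s: 10.05
ee_pos: [481.7, 379.9, 106.2]
ee_rot: [180.0, 0.0, 87.2]
t 10.1 at [481.7 379.9 106.2] 87.2 spin units 0.03 slide units after spin [0.03 0.09 3.37]
(np.float64(323.0555352448269), np.float64(204.83407322285944))
```

View pics/w34.png

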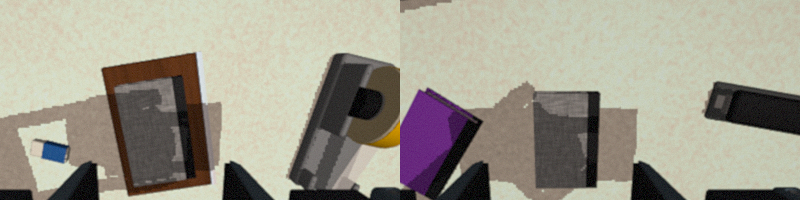

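```bash
python3 -c "
from h import *
w=json.load(open('w3.json')); o=lambda L,dx:[(u+dx,v+60) for u,v in L]
print('large',rect(w,o([(183,75),(195,178),(134,186),(114,86)],160),37))
print('board',rect(w,o([(197,52),(212,183),(128,195),(102,68)],160),15))
m=env.camera_model('wrist')
print('med',rect(m,o([(600,92),(598,188),(534,188),(533,91)],-240),19))
go(484.4,380.7,5,87)"
```

```text
large [647.6 109.6   5.3  66.8 107.9]
board [651.1 109.3   5.7  98.5 146.1]
med [488.1 382.8  -2.8  60.9  93.5]
t 10.1 at [482.2 379.6 106.5] 87.1 spin units 0.02 slide units after spin [0.04 0.07 3.38]
```

```bash
python3 -m jog '{"jaw":[91,91,91,91,91,91,91,91],"slide":[[0.07,0.13,0.6],[0,0,0.9],[0,0,0.8],[0,0,0.5],[0,0,0.3],[0,0,0.2],[0,0,0.08],[0,0,0]],"spin":[0.02,0,0,0,0,0,0,0]}' 30 
python3 -m jog '{"jaw":[52,52,52,52,52,52,52,52,52],"slide":[[0,0,0],[0,0,0],[0,0,0],[0,0,0],[0,0,0],[0,0,0],[0,0,0],[0,0,0],[0,0,0]],"spin":[0,0,0,0,0,0,0,0,0]}' 25
```

```text
time_s: 10.9
ee_pos: [486.2, 381.9, 5.0]
ee_rot: [180.0, -0.0, 86.9]
force: [-0.1, -0.7, -0.2]
gripper_width: 91.0
gripper_force: 0.0
time_s: 11.8
ee_pos: [485.8, 382.1, 4.8]
ee_rot: [180.0, -0.0, 87.0]
force: [-0.3, 0.1, 2.9]
gripper_width: 59.9
gripper_force: 25.0
```

```bash
python3 -m jog '{"jaw":[52,52,52,52,52,52,52],"slide":[[0,0,-0.2],[0,0,-0.6],[0,0,-1],[0,0,-1],[0,0,-0.3],[0,0,0],[0,0,0]],"spin":[0,0,0,-0.6,-0.48,0,0]}' |grep -v rot
python3 -c "
from h import *
go(648.3,108.5,65,95.6)"
```

```text
time_s: 12.5
ee_pos: [485.1, 381.5, 96.9]
force: [-0.5, -0.1, -0.8]
gripper_width: 59.9
gripper_force: 25.0
t 12.5 at [485.1 381.5  96.9] 95.5 spin units -0.01 slide units after spin [-9.59  4.52  1.06]
```

```bash
python3 -m jog '{"jaw":[52,52,52,52,52,52,52,52,52,52],"slide":[[-0.5,0.2,0],[-0.8,0.4,0],[-1,0.5,0],[-1,0.5,0],[-1,0.5,0],[-1,0.5,0],[-1,0.5,0],[-1,0.5,0],[-1,0.4,0],[-0.8,0.3,0]],"spin":[0,0,0,0,0,0,0,0,0,0]}' |head -2
python3 -m jog '{"jaw":[52,52,52,52,52],"slide":[[-0.49,0.22,0],[0,0,0.5],[0,0,0.5],[0,0,0],[0,0,0]],"spin":[0,0,0,0,0]}'
python3 -c "
from h import *
go(648.3,108.5,42,95.6)"
```

```text
time_s: 13.5
ee_pos: [640.8, 119.6, 96.0]
time_s: 14.0
ee_pos: [648.3, 108.6, 67.0]
ee_rot: [-179.9, 0.0, 95.6]
force: [0.1, 0.8, -0.6]
gripper_width: 60.0
gripper_force: 25.0
t 14.0 at [648.3 108.6  67. ] 95.6 spin units -0.0 slide units after spin [-0.    0.    0.83]
```

```bash
python3 -m jog '{"jaw":[52,52,52,52,52,52,52],"slide":[[0,0,0.3],[0,0,0.25],[0,0,0.15],[0,0,0.06],[0,0,0.05],[0,0,0.02],[0,0,0]],"spin":[0,0,0,0,0,0,0]}'
```

```text
time_s: 14.7
ee_pos: [648.8, 108.8, 42.8]
ee_rot: [180.0, 0.0, 95.6]
force: [-0.5, -0.5, -0.6]
gripper_width: 60.0
gripper_force: 25.0
```

Down 1 mm more, release, rise, look back, then travel to the small book.

```bash
python3 -m jog '{"jaw":[52,52,72,72,72,72,72,72,72,72],"slide":[[0,0,0.03],[0,0,0],[0,0,0],[0,0,0],[0,0,0],[0,0,-0.5],[0,0,-1],[0,0,-1],[0,0,-1],[0,0,-0.3]],"spin":[0,0,0,0,0,0,0,0,0,0]}'
python3 -m jog '{"jaw":[91,91,91,91],"slide":[[0,0,0],[0,0,0],[0,0,0],[0,0,0]],"spin":[1,0.9,0,0]}' |grep ee
python3 -c "
from h import *
cv2.imwrite('pics/w5.png',env.grab_frame('wrist')[:,:,::-1])
m=env.camera_model('wrist');json.dump({k:(v.tolist() if hasattr(v,'tolist') else v) for k,v in m.items()},open('w5.json','w'))
go(462.6,-173.9,110,79.9)"
```

```text
time_s: 15.7
ee_pos: [650.6, 109.1, 159.6]
ee_rot: [179.6, -0.0, 95.6]
force: [0.1, 0.5, -0.0]
gripper_width: 72.0
gripper_force: 0.0
ee_pos: [648.2, 108.7, 154.8]
ee_rot: [-179.9, 0.0, 80.5]
t 16.1 at [648.3 108.7 154.9] 80.5 spin units 0.08 slide units after spin [-10.36  -4.44   1.5 ]
```

```bash
python3 -m jog '{"jaw":[91,91,91,91,91,91,91,91,91,91],"slide":[[-0.6,-0.3,0],[-0.9,-0.4,0],[-1,-0.4,0],[-1,-0.4,0],[-1,-0.4,0],[-1,-0.4,0],[-1,-0.4,0],[-1,-0.5,0],[-1,-0.5,0.3],[-1,-0.4,0.4]],"spin":[0.08,0,0,0,0,0,0,0,0,0]}' |head -2
python3 -m jog '{"jaw":[91,91,91,91],"slide":[[-0.86,-0.34,0.4],[0,0,0.4],[0,0,0],[0,0,0]],"spin":[0,0,0,0]}' |head -3
python3 -c "
from h import *
go(462.6,-173.9,4,79.9)
m=env.camera_model('wrist');cv2.imwrite('pics/w6.png',env.grab_frame('wrist')[:,:,::-1])
a=cv2.imread('pics/w5.png');b=cv2.imread('pics/w6.png')
cv2.imwrite('pics/w56.png',np.hstack([cv2.resize(i[60:260,220:420],None,fx=2,fy=2,interpolation=cv2.INTER_CUBIC) for i in (a,b)]))
print(proj(m,(462.6,-173.9,16)))"
```

```text
time_s: 17.15
ee_pos: [476.4, -150.9, 134.9]
time_s: 17.55
ee_pos: [463.0, -172.9, 110.7]
ee_rot: [180.0, -0.0, 79.8]
t 17.6 at [ 463.  -172.9  110.7] 79.8 spin units -0.01 slide units after spin [-0.04 -0.01  3.56]
(np.float64(319.8942942308019), np.float64(204.54370350509063))
```

View pics/w56.png

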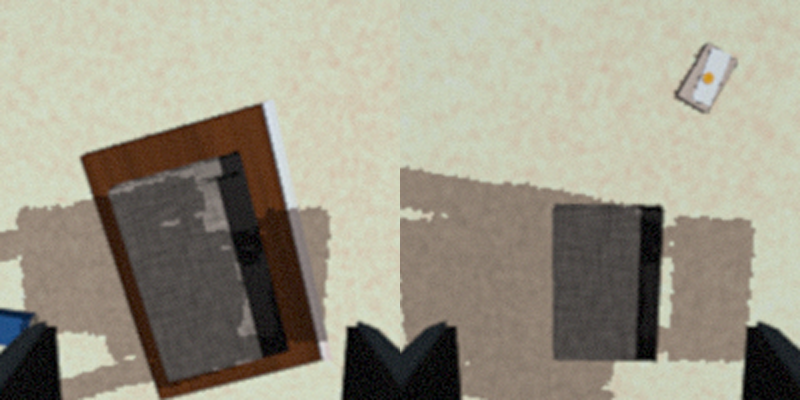

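```bash
python3 -c "
from h import *
w=json.load(open('w5.json'))
def cor(x,y,a,W,L,z):
    a=np.radians(a);r=[]
    for s,t in ((1,1),(1,-1),(-1,-1),(-1,1)):
        p=proj(w,(x+s*W/2*np.cos(a)-t*L/2*np.sin(a),y+s*W/2*np.sin(a)+t*L/2*np.cos(a),z)); r.append((round(2*(p[0]-220)),round(2*(p[1]-60))))
    return r
print('L',cor(648,109.6,5.5,68,108,37)); print('M',cor(648.3,109.5,5.5,60,92,56))
print('as med',rect(w,[(220+u/2,60+v/2) for u,v in ((238,152),(287,350),(172,384),(110,190))],56))
m=env.camera_model('wrist')
print('small',rect(m,[(220+(u-400)/2,60+v/2) for u,v in ((662,206),(657,359),(553,359),(553,205))],16))
"
```

```text
L [(239, 152), (287, 350), (165, 380), (105, 188)]
M [(237, 174), (281, 353), (167, 381), (113, 208)]
as med [650.1 113.7   5.9  61.3 101.7]
small [ 466.4 -172.7  -10.9   51.    76.7]
```

```bash
python3 -m jog '{"jaw":[91,91,91,91,91,91,91,91],"slide":[[-0.02,0.04,0.7],[0,0,1],[0,0,0.8],[0,0,0.5],[0,0,0.3],[0,0,0.2],[0,0,0.08],[0,0,0]],"spin":[0.03,0,0,0,0,0,0,0]}' 25 
python3 -m jog '{"jaw":[44,44,44,44,44,44,44,44,44,44],"slide":[[0,0,0],[0,0,0],[0,0,0],[0,0,0],[0,0,0],[0,0,0],[0,0,0],[0,0,0],[0,0,0],[0,0,0]],"spin":[0,0,0,0,0,0,0,0,0,0]}' 20
python3 -m jog '{"jaw":[44,44,44,44,44,44,44,44],"slide":[[0,0,-0.2],[0,0,-0.6],[0,0,-1],[0,0,-1],[0,0,-1],[0,0,0],[0,0,0],[0,0,0]],"spin":[0,0,0,-0.7,-0.7,-0.6,0,0]}' |grep -v rot
python3 -c "
from h import *
go(648.5,109,90,95.6)"
```

```text
time_s: 18.4
ee_pos: [464.0, -174.3, 3.7]
ee_rot: [179.9, 0.0, 79.5]
force: [0.7, 0.2, 0.1]
gripper_width: 91.2
gripper_force: 0.0
time_s: 19.4
ee_pos: [463.7, -174.4, 3.5]
ee_rot: [180.0, 0.0, 79.5]
force: [0.1, -0.6, 2.6]
gripper_width: 52.0
gripper_force: 20.0
time_s: 20.2
ee_pos: [462.9, -174.0, 116.9]
force: [-0.4, -1.0, -1.1]
gripper_width: 52.1
gripper_force: 20.0
t 20.2 at [ 462.9 -174.   116.9] 95.4 spin units -0.02 slide units after spin [8.78 7.08 0.9 ]
```

```bash
python3 -m jog '{"jaw":[44,44,44,44,44,44,44,44,44,44],"slide":[[0.5,0.4,0],[0.8,0.6,0],[0.9,0.8,0],[1,0.8,0],[1,0.8,0],[1,0.8,0],[1,0.8,0],[1,0.8,0],[0.9,0.8,0],[0.65,0.48,0]],"spin":[0,0,0,0,0,0,0,0,0,0]}' |head -2
python3 -m jog '{"jaw":[44,44,44,44,44],"slide":[[0,0,0.5],[0,0,0.5],[0,0,0.3],[0,0,0],[0,0,0]],"spin":[0,0,0,0,0]}'
python3 -c "
from h import *
go(648.7,108,60,95.6)"
```

```text
time_s: 21.2
ee_pos: [650.4, 109.5, 115.7]
time_s: 21.7
ee_pos: [649.7, 107.2, 78.1]
ee_rot: [-180.0, 0.0, 95.5]
force: [-1.6, -0.5, -0.0]
gripper_width: 51.9
gripper_force: 20.0
t 21.7 at [649.7 107.2  78.1] 95.5 spin units -0.02 slide units after spin [ 0.03 -0.03  0.6 ]
```

```bash
python3 -m jog '{"jaw":[44,44,44,44,44,44],"slide":[[0.03,-0.03,0.25],[0,0,0.18],[0,0,0.08],[0,0,0.06],[0,0,0.04],[0,0,0]],"spin":[0,0,0,0,0,0]}'
python3 -m jog '{"jaw":[44,44,44],"slide":[[0,0,0],[0,0,0],[0,0,0]],"spin":[0,0,0]}'
```

```text
time_s: 22.3
ee_pos: [648.7, 108.2, 59.9]
ee_rot: [-180.0, 0.0, 95.5]
force: [-0.5, 0.1, -0.4]
gripper_width: 51.9
gripper_force: 20.0
time_s: 22.6
ee_pos: [648.9, 108.2, 60.2]
ee_rot: [180.0, 0.0, 95.5]
force: [-0.3, 0.8, -0.5]
gripper_width: 52.0
gripper_force: 20.0
```

```bash
python3 -m jog '{"jaw":[44,64,64,64,64,64,64,64,64,64],"slide":[[0,0,0.02],[0,0,0],[0,0,0],[0,0,0],[0,0,-0.5],[0,0,-1],[0,0,-1],[0,0,-1],[0,0,-0.5],[0,0,0]],"spin":[0,0,0,0,0,0,0,0,0,0]}' |head -2
python3 -m jog '{"jaw":[60,60,60],"slide":[[0,0,0],[0,0,0],[0,0,0]],"spin":[0,0,0]}' |head -3
python3 -c "
from h import *
cv2.imwrite('pics/w7.png',env.grab_frame('wrist')[:,:,::-1])
m=env.camera_model('wrist');json.dump({k:(v.tolist() if hasattr(v,'tolist') else v) for k,v in m.items()},open('w7.json','w'))
go(486,-366,120,95.5)"
```

```text
time_s: 23.6
ee_pos: [650.3, 108.5, 182.5]
time_s: 23.9
ee_pos: [648.1, 108.1, 177.8]
ee_rot: [-179.8, 0.0, 95.5]
t 23.9 at [648.2 108.1 178. ] 95.5 spin units 0.0 slide units after spin [-15.21  -6.9    1.93]
```

```bash
python3 -m jog '{"jaw":[60,60,60,60,60,60,60,60,60,60],"slide":[[-0.5,-0.2,0],[-0.8,-0.4,0],[-1,-0.4,0],[-1,-0.4,0],[-1,-0.5,0],[-1,-0.5,0],[-1,-0.5,0],[-1,-0.5,0],[-1,-0.5,0],[-1,-0.5,0]],"spin":[0,0,0,0,0,0,0,0,0,0]}' |head -2
python3 -m jog '{"jaw":[60,60,60,60,60,60,60,60,60],"slide":[[-1,-0.5,0],[-1,-0.5,0],[-1,-0.4,0.3],[-1,-0.4,0.4],[-1,-0.4,0.4],[-0.6,-0.2,0.4],[-0.3,-0.1,0.4],[0,0,0],[0,0,0]],"spin":[0,0,0,0,0,0,0,0,0]}' |head -3
python3 -c "
from h import *
go(486,-366,18,95.5)
m=env.camera_model('wrist');cv2.imwrite('pics/w8.png',env.grab_frame('wrist')[:,:,::-1])
a=cv2.imread('pics/w7.png');b=cv2.imread('pics/w8.png')
cv2.imwrite('pics/w78.png',np.hstack([cv2.resize(i[80:280,220:420],None,fx=2,fy=2,interpolation=cv2.INTER_CUBIC) for i in (a,b)]))
print(proj(m,(486,-366,14)))"
```

```text
time_s: 24.95
ee_pos: [542.6, -184.2, 179.3]
time_s: 25.85
ee_pos: [486.6, -364.7, 122.2]
ee_rot: [-180.0, -0.1, 95.5]
t 25.9 at [ 486.6 -364.7  122.2] 95.5 spin units 0.0 slide units after spin [-0.04 -0.02  3.47]
(np.float64(319.47908856039015), np.float64(200.88272035205188))
```

View pics/w78.png

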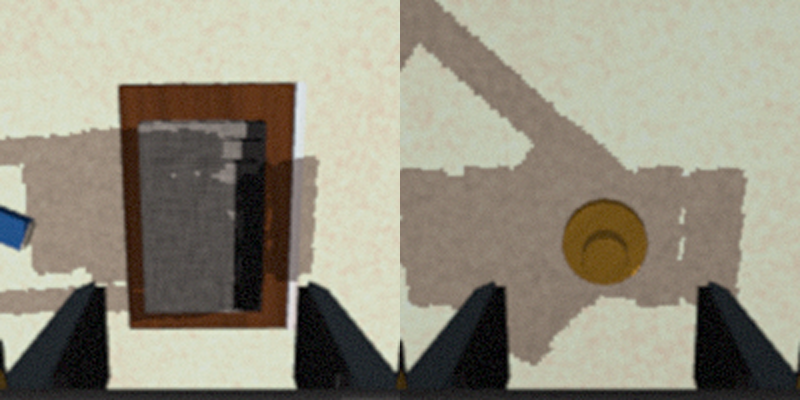

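```bash
python3 -m jog '{"jaw":[60,60,60,60,60,60,60,60],"slide":[[-0.04,0.03,0.7],[0,0,1],[0,0,0.7],[0,0,0.5],[0,0,0.3],[0,0,0.2],[0,0,0.06],[0,0,0]],"spin":[0,0,0,0,0,0,0,0]}' 30
python3 -m jog '{"jaw":[10,10,10,10,10,10,10,10,10,10],"slide":[[0,0,0],[0,0,0],[0,0,0],[0,0,0],[0,0,0],[0,0,0],[0,0,0],[0,0,0],[0,0,0],[0,0,0]],"spin":[0,0,0,0,0,0,0,0,0,0]}' 40
```

```text
time_s: 26.7
ee_pos: [488.0, -366.7, 19.2]
ee_rot: [180.0, 0.0, 95.5]
force: [0.3, -0.0, 0.4]
gripper_width: 60.3
gripper_force: 0.0
time_s: 27.7
ee_pos: [487.7, -366.8, 18.8]
ee_rot: [180.0, 0.0, 95.5]
force: [0.8, -0.0, 1.8]
gripper_width: 20.9
gripper_force: 40.0
```

```bash
python3 -m jog '{"jaw":[10,10,10,10,10,10,10,10],"slide":[[0,0,-0.2],[0,0,-0.5],[0,0,-0.8],[0,0,-1],[0,0,-1],[0,0,-0.9],[0,0,0],[0,0,0]],"spin":[0,0,0,0,0,0,0,0]}'
python3 -c "
from h import *
go(648.8,108.8,110,95.5)"
```

```text
time_s: 28.5
ee_pos: [486.9, -366.3, 150.1]
ee_rot: [-180.0, -0.0, 95.5]
force: [0.3, 1.7, -1.8]
gripper_width: 20.8
gripper_force: 40.0
t 28.5 at [ 486.9 -366.3  150.1] 95.5 spin units 0.0 slide units after spin [15.25  6.89  1.34]
```

```bash
python3 -m jog '{"jaw":[10,10,10,10,10,10,10,10,10,10],"slide":[[0.3,0.1,0],[0.6,0.3,0],[0.8,0.4,0],[0.9,0.4,0],[1,0.45,0],[1,0.45,0],[1,0.45,0],[1,0.45,0],[1,0.45,0],[1,0.45,0]],"spin":[0,0,0,0,0,0,0,0,0,0]}' |head -2
python3 -m jog '{"jaw":[10,10,10,10,10,10,10,10,10,10],"slide":[[1,0.45,0],[1,0.45,0],[1,0.45,0],[1,0.45,0],[0.9,0.45,0],[0.8,0.4,0],[0.6,0.3,0],[0.35,0.54,0],[0,0,0],[0,0,0]],"spin":[0,0,0,0,0,0,0,0,0,0]}'
python3 -c "
from h import *
go(648.8,108.8,91,95.5)"
```

```text
time_s: 29.5
ee_pos: [578.1, -96.4, 148.5]
time_s: 30.5
ee_pos: [663.3, 109.9, 149.2]
ee_rot: [-179.8, 0.0, 95.5]
force: [0.4, 0.2, -1.9]
gripper_width: 20.8
gripper_force: 40.0
t 30.5 at [663.3 109.9 149.2] 95.5 spin units 0.0 slide units after spin [ 0.01 -0.48  1.94]
```

```bash
python3 -m jog '{"jaw":[10,10,10,10,10,10,10,10],"slide":[[0,-0.25,0.4],[0,-0.23,0.6],[0,0,0.5],[0,0,0.2],[0,0,0.1],[0,0,0.05],[0,0,0],[0,0,0]],"spin":[0,0,0,0,0,0,0,0]}'
```

```text
time_s: 31.3
ee_pos: [650.4, 108.6, 95.8]
ee_rot: [179.9, 0.0, 95.5]
force: [-0.3, 0.0, -2.1]
gripper_width: 20.7
gripper_force: 40.0
```

```bash
python3 -m jog '{"jaw":[10,10,10,10,10,10],"slide":[[0,-0.03,0.06],[0,0,0.04],[0,0,0.03],[0,0,0.02],[0,0,0],[0,0,0]],"spin":[0,0,0,0,0,0]}'
```

```text
time_s: 31.9
ee_pos: [649.0, 108.6, 90.8]
ee_rot: [-180.0, 0.0, 95.5]
force: [-1.4, 0.4, -1.2]
gripper_width: 20.6
gripper_force: 40.0
```

```bash
python3 -m jog '{"jaw":[10,10,10],"slide":[[0,0,0.03],[0,0,0],[0,0,0]],"spin":[0,0,0]}' | grep -A1 -e pos -e force
python3 -m jog '{"jaw":[45,45,45,45,45,45,45,45,45,45],"slide":[[0,0,0],[0,0,0],[0,0,0],[0,0,0],[0,0,-0.4],[0,0,-0.8],[0,0,-1],[0,0,-0.8],[0,0,0],[0,0,0]],"spin":[0,0,0,0,0,0,0,0,0,0]}'
python3 -c "
from h import *
cv2.imwrite('pics/w9.png',env.grab_frame('wrist')[:,:,::-1])
cv2.imwrite('pics/t9.png',env.grab_frame('top')[:,:,::-1])
m=env.camera_model('wrist');json.dump({k:(v.tolist() if hasattr(v,'tolist') else v) for k,v in m.items()},open('w9.json','w'))
go(462,10,120,90)"
```

```text
ee_pos: [649.0, 108.6, 90.8]
ee_rot: [180.0, 0.0, 95.5]
force: [-1.7, -0.4, 5.7]
gripper_width: 21.0
gripper_force: 40.0
time_s: 33.2
ee_pos: [649.2, 108.6, 180.5]
ee_rot: [179.9, 0.0, 95.5]
force: [-0.3, -0.6, 0.5]
gripper_width: 45.1
gripper_force: 0.0
t 33.3 at [648.3 108.4 178.6] 95.5 spin units 0.69 slide units after spin [-3.28 -6.21  1.95]
```

```bash
python3 -m jog '{"jaw":[91,91,91,91,91,91,91,91,91,91],"slide":[[0,0,0],[-0.3,-0.5,0],[-0.5,-0.9,0],[-0.5,-1,0],[-0.5,-1,0],[-0.5,-1,0.4],[-0.5,-0.8,0.5],[-0.3,-0.6,0.5],[-0.18,-0.41,0.5],[0,0,0]],"spin":[0.7,0,0,0,0,0,0,0,0,0]}' |head -3
python3 -m jog '{"jaw":[91,91],"slide":[[0,0,0],[0,0,0]],"spin":[0,0]}' |head -3
python3 -c "
from h import *
go(462,10,23,90)
m=env.camera_model('wrist');b=env.grab_frame('wrist')[:,:,::-1];cv2.imwrite('pics/w10.png',b)
a=cv2.imread('pics/w9.png')
cv2.imwrite('pics/w90.png',np.hstack([cv2.resize(i[80:280,220:420],None,fx=2,fy=2,interpolation=cv2.INTER_CUBIC) for i in (a,b)]))
print(proj(m,(462,10,62)),proj(m,(462,10,42)))
w=json.load(open('w9.json'))
for P in ((648.8,109.3,86),(648.8,109.3,110)): u,v=proj(w,P);print(2*(u-220),2*(v-80))
def cor(x,y,a,W,L,z):
    a=np.radians(a);r=[]
    for s,t in ((1,1),(1,-1),(-1,-1),(-1,1)):
        p=proj(w,(x+s*W/2*np.cos(a)-t*L/2*np.sin(a),y+s*W/2*np.sin(a)+t*L/2*np.cos(a),z)); r.append((round(2*(p[0]-220)),round(2*(p[1]-80))))
    return r
print(cor(648.8,109.4,5.5,68,108,37),cor(648.8,109.5,5.5,60,92,56),cor(648.8,109.5,5.5,52,76,72))
"
```

```text
time_s: 34.3
ee_pos: [458.6, 9.9, 120.2]
ee_rot: [-179.5, 0.0, 89.9]
time_s: 34.5
ee_pos: [464.0, 10.7, 123.2]
ee_rot: [179.9, -0.0, 89.9]
t 34.5 at [464.   10.7 123.2] 89.9 spin units -0.01 slide units after spin [-0.02 -0.07  3.34]
(np.float64(317.65768486815165), np.float64(215.76784831534616)) (np.float64(317.82387039860083), np.float64(208.50584582526434))
202.0679980444512 246.536943954271
202.04940451061668 262.5609481297847
[(266, 122), (260, 311), (144, 311), (138, 122)] [(262, 141), (257, 311), (147, 311), (142, 141)] [(256, 162), (252, 309), (152, 309), (148, 162)]
```

View pics/w90.png

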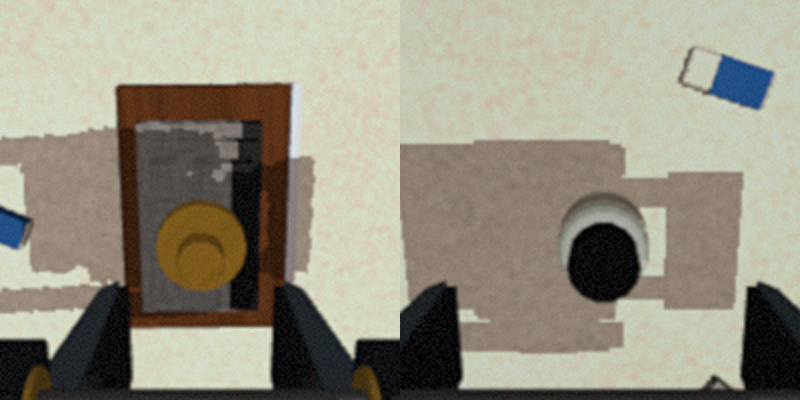

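```bash
python3 -c "
from h import *
m=env.camera_model('wrist')
print(ray(m,(322,211),62),ray(m,(321.5,200.5),42), 'stand?')
go(464,12.5,23,90)"
```

```text
[465.68841265  14.25244742  62.        ] [465.37144177  17.6214894   42.        ] stand?
t 34.5 at [464.   10.7 123.3] 89.9 spin units -0.01 slide units after spin [0.06 0.   3.34]
```

```bash
python3 -m jog '{"jaw":[91,91,91,91,91,91,91,91],"slide":[[0.06,0.03,0.7],[0,0,1],[0,0,0.7],[0,0,0.4],[0,0,0.3],[0,0,0.18],[0,0,0.06],[0,0,0]],"spin":[0,0,0,0,0,0,0,0]}' 20 |head -2
python3 -m jog '{"jaw":[36,36,36,36,36,36,36,36,36,36],"slide":[[0,0,0],[0,0,0],[0,0,0],[0,0,0],[0,0,0],[0,0,0],[0,0,0],[0,0,0],[0,0,0],[0,0,0]],"spin":[0,0,0,0,0,0,0,0,0,0]}' 25
python3 -m jog '{"jaw":[36,36,36,36,36,36,36,36,36,36],"slide":[[0,0,-0.1],[0,0,-0.3],[0,0,-0.6],[0,0,-0.8],[0,0,-0.8],[0,0,-0.8],[0,0,-0.6],[0,0,0],[0,0,0],[0,0,0]],"spin":[0,0,0,0,0,0,0,0,0,0]}'
python3 -c "
from h import *
go(661,-173,100,90)"
```

```text
time_s: 35.35
ee_pos: [464.0, 12.3, 22.8]
time_s: 36.35
ee_pos: [463.7, 12.2, 22.6]
ee_rot: [180.0, 0.0, 89.9]
force: [1.4, -0.8, 0.9]
gripper_width: 42.8
gripper_force: 25.0
time_s: 37.35
ee_pos: [462.4, 12.2, 141.5]
ee_rot: [-179.9, 0.0, 89.9]
force: [0.6, 0.9, -2.4]
gripper_width: 42.4
gripper_force: 25.0
t 37.4 at [462.4  12.2 141.5] 89.9 spin units -0.01 slide units after spin [-6.17  6.62  1.38]
```

```bash
python3 -m jog '{"jaw":[36,36,36,36,36,36,36,36,36,36],"slide":[[-0.4,0.3,0],[-0.7,0.5,0],[-0.9,0.7,0],[-1,0.8,0],[-1,0.8,0],[-1,0.8,0],[-1,0.8,0],[-0.9,0.8,0],[-0.7,0.6,0],[-0.45,0.5,0]],"spin":[0,0,0,0,0,0,0,0,0,0]}' |head -2
python3 -m jog '{"jaw":[36,36,36],"slide":[[0,0,0],[0,0,0],[0,0,0]],"spin":[0,0,0]}' |head -3
python3 -c "
from h import *
m=env.camera_model('wrist');b=env.grab_frame('wrist')[:,:,::-1];cv2.imwrite('pics/w11.png',b)
json.dump({k:(v.tolist() if hasattr(v,'tolist') else v) for k,v in m.items()},open('w11.json','w'))
cv2.imwrite('pics/w11c.png',cv2.resize(np.clip(b[60:300,180:460]*1.5,0,255).astype(np.uint8),None,fx=2.5,fy=2.5,interpolation=cv2.INTER_CUBIC))
print(proj(m,(660.7,-172,22)))"
```

```text
time_s: 38.35
ee_pos: [661.8, -232.7, 140.5]
time_s: 38.65
ee_pos: [660.2, -229.2, 141.8]
ee_rot: [-179.9, -0.0, 89.9]
(np.float64(320.83805401935405), np.float64(140.61386127676138))
```

View pics/w11c.png

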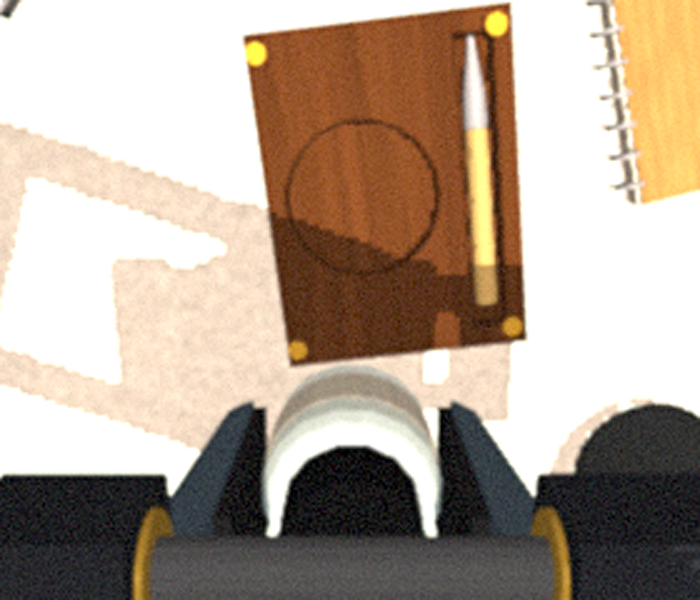

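```bash
python3 -c "
from h import *
w=json.load(open('w11.json'))
print(ray(w,(325.2,138.4),22),ray(w,(325.2,138.4),17))
go(662.5,-171.5,60,90)"
```

```text
[ 664.98890253 -169.8677748    22.        ] [ 665.05967859 -170.23201837   17.        ]
t 38.7 at [ 660.3 -228.9  142.3] 89.9 spin units -0.01 slide units after spin [1.91 0.07 2.74]
```

```bash
python3 -m jog '{"jaw":[36,36,36,36,36,36,36,36,36,36],"slide":[[0.5,0.03,0],[0.8,0.04,0],[0.61,0,0],[0,0,0.5],[0,0,0.6],[0,0,0.5],[0,0,0.4],[0,0,0.3],[0,0,0],[0,0,0]],"spin":[0,0,0,0,0,0,0,0,0,0]}'
python3 -c "
from h import *
go(662.5,-171.5,35,90)"
```

```text
time_s: 39.7
ee_pos: [663.6, -172.2, 74.0]
ee_rot: [180.0, 0.0, 89.9]
force: [-0.5, 0.1, -0.7]
gripper_width: 43.0
gripper_force: 25.0
t 39.7 at [ 663.6 -172.2   74. ] 89.9 spin units -0.01 slide units after spin [ 0.02 -0.04  1.3 ]
```

```bash
python3 -m jog '{"jaw":[36,36,36,36,36,36,36,36,36,36],"slide":[[0.02,-0.03,0.25],[0,0,0.25],[0,0,0.25],[0,0,0.2],[0,0,0.1],[0,0,0.05],[0,0,0.05],[0,0,0.05],[0,0,0],[0,0,0]],"spin":[0,0,0,0,0,0,0,0,0,0]}'
```

```text
time_s: 40.7
ee_pos: [662.5, -171.7, 37.7]
ee_rot: [180.0, 0.0, 89.9]
force: [1.0, -0.3, -1.4]
gripper_width: 42.9
gripper_force: 25.0
```

```bash
python3 -m jog '{"jaw":[36,36,36,36,36,36,36],"slide":[[0,0,0.04],[0,0,0.03],[0,0,0.02],[0,0,0.02],[0,0,0],[0,0,0],[0,0,0]],"spin":[0,0,0,0,0,0,0]}'
```

```text
time_s: 41.4
ee_pos: [662.4, -171.7, 34.6]
ee_rot: [180.0, 0.0, 89.9]
force: [-1.8, -0.0, 1.8]
gripper_width: 43.4
gripper_force: 25.0
```

```bash
python3 -m jog '{"jaw":[46,50,60,70,70,70,70,70,70,70],"slide":[[0,0,0],[0,0,0],[0,0,0],[0,0,0],[0,0,0],[0,0,-0.3],[0,0,-0.8],[0,0,-1],[0,0,-1],[0,0,-1]],"spin":[0,0,0,0,0,0,0,0,0,0]}' |head -3
python3 -m jog '{"jaw":[70,70,70,70,70,70,70,70],"slide":[[0,-0.5,0],[0,-1,0],[0,-1,0],[0,-1,0],[0,-1,0],[0,-0.5,0],[0,0,0],[0,0,0]],"spin":[0,0,0,0,0,0,0,0]}' |head -3
python3 -c "
from h import *
a=env.grab_frame('top')[:,:,::-1];b=env.grab_frame('scene')[:,:,::-1];cv2.imwrite('pics/t12.png',a);cv2.imwrite('pics/s12.png',b)
cv2.imwrite('pics/f.png',np.vstack([cv2.resize(np.clip(i*1.5,0,255).astype(np.uint8),None,fx=3,fy=3,interpolation=cv2.INTER_CUBIC) for i in (a[95:195,220:460],b[180:280,170:410])]))
m=env.camera_model('top')
for n,P in (('bottle top',(662,-171,74)),('pw',(649,108,86))): u,v=proj(m,P);print(n,3*(u-220),3*(v-95))"
```

```text
time_s: 42.4
ee_pos: [662.4, -171.7, 159.2]
ee_rot: [180.0, 0.0, 89.9]
time_s: 43.2
ee_pos: [513.3, -171.7, 158.2]
ee_rot: [179.9, 0.0, 89.9]
bottle top 543.9410152641705 92.54087197176229
pw 186.99253583992447 115.11374033547978
```

View pics/f.png

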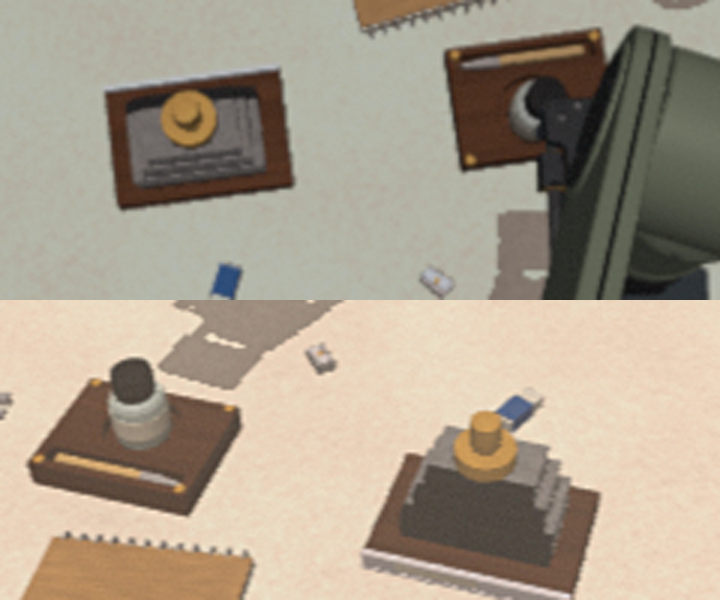

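```bash
python3 -m jog '{"jaw":[70,70,70,70,70,70,70,70],"slide":[[-0.5,0,0],[-1,-0.4,0],[-1,-0.4,0],[-1,-0.4,0],[-1,-0.4,0],[-1,-0.4,0],[-0.5,0,0],[0,0,0]],"spin":[0,0,0,0,0,0,0,0]}' |head -3
python3 -c "
from h import *
a=env.grab_frame('top')[:,:,::-1].copy();b=env.grab_frame('scene')[:,:,::-1].copy()
ims={}
for n,i in (('top',a),('scene',b)):
    m=env.camera_model(n); S=4
    big=cv2.resize(np.clip(i*1.5,0,255).astype(np.uint8),None,fx=S,fy=S,interpolation=cv2.INTER_CUBIC)
    P=lambda p:tuple(int(S*q+S/2) for q in proj(m,p))
    def box(x,y,W,L,z,c,al=5.6):
        al=np.radians(al);q=[P((x+s*W/2*np.cos(al)-t*L/2*np.sin(al),y+s*W/2*np.sin(al)+t*L/2*np.cos(al),z)) for s,t in ((1,1),(1,-1),(-1,-1),(-1,1))]
        cv2.polylines(big,[np.array(q)],True,c,1)
    def circ(x,y,r,z,c): cv2.polylines(big,[np.array([P((x+r*np.cos(k),y+r*np.sin(k),z)) for k in np.linspace(0,6.3,40)])],True,c,1)
    box(649,108,68,108,37,(0,255,0));box(649,108,60,92,56,(255,0,255));box(649,108,52,76,72,(255,255,0));circ(649,108,22,86,(0,0,255))
    circ(661.5,-172,30,22,(0,255,0));circ(661.5,-172,22,54,(255,0,255));circ(661.5,-172,16,74,(0,255,255))
    ims[n]=big
t=ims['top'];s=ims['scene']
x,y=[4*q for q in (245,100)];p1=t[y:y+280,x:x+400];x=4*350;p2=t[y:y+280,x:x+400]
x,y=4*275,4*210;p3=s[y:y+300,x:x+400];x,y=4*165,4*185;p4=s[y:y+300,x:x+400]
cv2.imwrite('pics/g.png',np.vstack([np.hstack([p1,p2]),np.hstack([p3,p4])]))"
```

```text
time_s: 44.1
ee_pos: [452.5, -353.7, 156.9]
ee_rot: [180.0, 0.0, 89.8]
```

View pics/g.png

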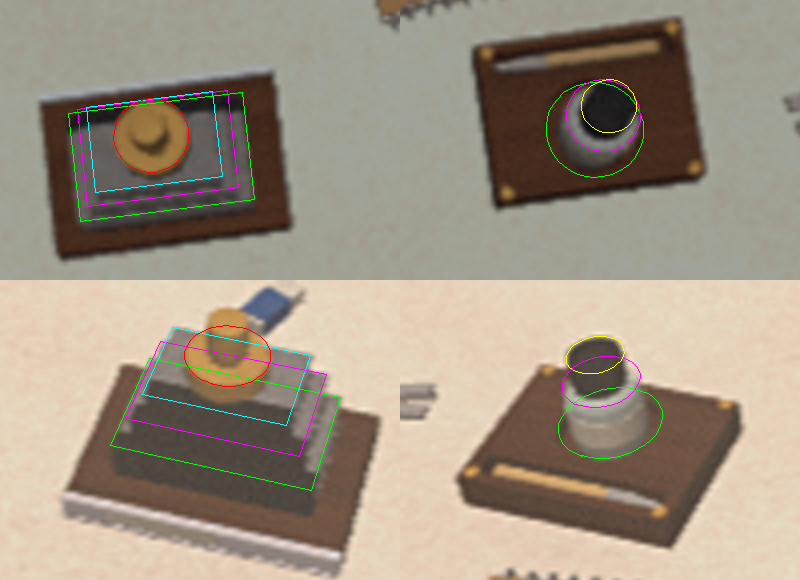

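```bash
python3 -c "
from workcell import env
print(env.job_done())"
```

```text
the job is handed in; nothing more can be done
None
```

The job is handed in at about 44 s: the three notebooks are piled on the board with spines to the front, the paperweight is on top and the ink bottle is upright in the well. The final pictures matched the intended positions, but no verdict came back; the arm never went near the eraser, sharpener or stapler.

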